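# Find the loaded parts tin in the sloped rack and log it on the scale

## Task

One of the three look-alike tins in the sloped rack is loaded and the other two are empty: going from the robot's left to its right, lift each tin in turn a couple of centimetres straight out of its pocket by its black grip, hold it a moment to feel its weight, and set it back before lifting the next (the right-hand one may be carried straight on if it is the loaded one). Then set only the loaded tin gently and upright on the middle of the scale's pan, let go, and push the scale's green button fully down to log it, finishing with the loaded tin on the pan and the two empty ones seated in their own pockets. Do not leave an empty tin on the scale, do not press the button before the loaded tin stands there, and leave the spool, screwdriver and jar alone.

Things in the scene. Friction and masses are not known exactly. Their poses are not given: they have to be found in the camera images.
- rack: Fixed blue and dark steel rack, 3 square pockets in a row along its y. Their axes lean 30 degrees, open tops towards the robot (axis = -0.5 x + 0.866 z of the rack). Pocket 85 x 85 mm, pitch 92, walls 14-16 tall; a tin has 2.5 mm play each side, resting on the wall nearer the robot. 100 mm deep, 283 wide, 82 tall. Origin: on the table under the middle pocket's floor; x away from robot, y to its left.
- pocket_left (a point): Centre of the floor of the left pocket (robot's left), 45 mm above the table; axes parallel to the rack's frame. A seated tin's underside centre lies within about 5 mm of it.
- pocket_middle (a point): Centre of the floor of the middle pocket (robot's middle one), 45 mm above the table; axes parallel to the rack's frame. A seated tin's underside centre lies within about 5 mm of it.
- pocket_right (a point): Centre of the floor of the right pocket (robot's right), 45 mm above the table; axes parallel to the rack's frame. A seated tin's underside centre lies within about 5 mm of it.
- tin_left: Closed aluminium tin, grey lid, 80 x 80 x 75 mm; on the lid a centred upright black grip fin, 16 mm thick (x), 60 long (y), 36 tall, its top 111 above the underside. Origin: centre of the underside; z out of the lid, x away from robot. In the left (robot's left, +y) pocket, leaning 30 degrees with it. Looks like the others: two are empty (0.2 kg), any one is loaded (0.45 to 0.6 kg). Keep within 55 degrees of upright.
- tin_middle: Closed aluminium tin, grey lid, 80 x 80 x 75 mm; on the lid a centred upright black grip fin, 16 mm thick (x), 60 long (y), 36 tall, its top 111 above the underside. Origin: centre of the underside; z out of the lid, x away from robot. In the middle pocket, leaning 30 degrees with it. Looks like the others: two are empty (0.2 kg), any one is loaded (0.45 to 0.6 kg). Keep within 55 degrees of upright.
- tin_right: Closed aluminium tin, grey lid, 80 x 80 x 75 mm; on the lid a centred upright black grip fin, 16 mm thick (x), 60 long (y), 36 tall, its top 111 above the underside. Origin: centre of the underside; z out of the lid, x away from robot. In the right (robot's right, -y) pocket, leaning 30 degrees with it. Looks like the others: two are empty (0.2 kg), any one is loaded (0.45 to 0.6 kg). Keep within 55 degrees of upright.
- pan_top (a point): Centre of the upper face of the scale's flat steel pan, 135 (x) x 150 mm (y), rimless, 62 mm above the table when empty; x away from the robot, z up. The fixed scale is a white box 250 mm long, 170 wide, its top 36 above the table; its console with display and button lies on the robot's side of the pan.
- pan (a joint): How far the pan has sunk on its spring, m: 0 when empty, up to 0.018 at the stop. Stiffness 600 N/m, damped: an empty tin sinks it 3 to 4 mm, the loaded one 7 to 10 mm. Never push it down 15 mm or more.
- log_button_top (a point): Centre of the top of the round green push button (28 mm across) on the scale's console, 135 mm nearer the robot than the pan centre and 45 mm to the right of it. It is 58 mm above the table, 10 mm proud of its grey 44 mm wide housing, and is pressed straight down.
- log_button (a joint): Travel of the green button, m: 0 up, 0.006 fully down (5 N); it springs back up when released.
- spool: Bystander: black plastic spool, upright, 100 mm across, 70 mm tall. Origin: centre of its underside.
- screwdriver: Bystander: screwdriver with a red handle, 180 mm long, lying on the bench between the robot and the work.
- dish: Bystander: round clear jar with a white cap, 80 mm across, 50 mm tall, beyond the rack. Origin: centre of its underside.
Not all that is in view belongs to the job. Leave any orange look-alike of the tin_middle alone.

How it is judged:
On the way, in this order (a step that is already met when the one before it is completed fails the run):
1. the left tin is lifted at least 10 mm, the other two still seated (z of tin_left in the frame of pocket_left above 0.01 m and distance between tin_middle and pocket_middle below 0.01 m and distance between tin_right and pocket_right below 0.01 m), for 0.2 s.
2. the left tin is back in its pocket and the middle tin is lifted at least 10 mm (z of tin_middle in the frame of pocket_middle above 0.01 m and distance between tin_left and pocket_left below 0.01 m and distance between tin_right and pocket_right below 0.01 m), for 0.2 s.
3. the left and middle tins are seated and the right tin is lifted at least 10 mm (z of tin_right in the frame of pocket_right above 0.01 m and distance between tin_left and pocket_left below 0.01 m and distance between tin_middle and pocket_middle below 0.01 m), for 0.2 s.
4. the loaded tin stands upright and released on the pan, which its weight has pressed down more than 5.5 mm; the other two are seated (((horizontal distance between tin_left and pan_top below 0.035 m and z of tin_left in the frame of pan_top between -0.006 and 0.006 m and angle between tin_left's own z axis and vertical below 0.09 rad and contact force between the fingers and tin_left below 0.05 N and linear speed of tin_left below 0.02 m/s and distance between tin_middle and pocket_middle below 0.01 m and distance between tin_right and pocket_right below 0.01 m) or (horizontal distance between tin_middle and pan_top below 0.035 m and z of tin_middle in the frame of pan_top between -0.006 and 0.006 m and angle between tin_middle's own z axis and vertical below 0.09 rad and contact force between the fingers and tin_middle below 0.05 N and linear speed of tin_middle below 0.02 m/s and distance between tin_left and pocket_left below 0.01 m and distance between tin_right and pocket_right below 0.01 m) or (horizontal distance between tin_right and pan_top below 0.035 m and z of tin_right in the frame of pan_top between -0.006 and 0.006 m and angle between tin_right's own z axis and vertical below 0.09 rad and contact force between the fingers and tin_right below 0.05 N and linear speed of tin_right below 0.02 m/s and distance between tin_left and pocket_left below 0.01 m and distance between tin_middle and pocket_middle below 0.01 m)) and value of joint pan above 0.0055 m), for 0.2 s.
5. the green button is pressed down at least 4 mm with the loaded tin standing on the pan (all of step 4 and value of joint log_button above 0.004 m), for 0.05 s.
At the end, for the whole second after the job is handed in: The loaded tin stands at rest, released and upright (within 5 degrees) on the pan, its centre within 35 mm of the pan's centre, the pan sunk more than 5.5 mm under it; the two empty tins are seated in their own pockets (within 10 mm of the pocket floor centre); the button is up again (all of step 4 and value of joint log_button below 0.002 m); the robot touches nothing.
It fails at once if an empty tin is left standing on the scale (((horizontal distance between tin_left and pan_top below 0.035 m and z of tin_left in the frame of pan_top between -0.006 and 0.006 m and distance between the grasp point and tin_left above 0.15 m) or (horizontal distance between tin_middle and pan_top below 0.035 m and z of tin_middle in the frame of pan_top between -0.006 and 0.006 m and distance between the grasp point and tin_middle above 0.15 m) or (horizontal distance between tin_right and pan_top below 0.035 m and z of tin_right in the frame of pan_top between -0.006 and 0.006 m and distance between the grasp point and tin_right above 0.15 m)) and value of joint pan below 0.0055 m).
It fails at once if the button is pressed without the loaded tin on the pan (value of joint log_button above 0.003 m and value of joint pan below 0.0055 m).
It fails at once if the pan is slammed or pushed down 15 mm or more (value of joint pan above 0.015 m).
It fails at once if a tin is tipped more than 57 degrees (angle between any of tin_left, tin_middle, tin_right's own z axis and vertical above 1 rad).
It fails at once if the spool, screwdriver or jar is pushed more than 30 mm, or the spool or jar is tipped over (distance of any of spool, screwdriver, dish from where it was at the start of the episode above 0.03 m or angle between any of spool, dish's own z axis and vertical above 0.5 rad).
It also fails if it takes over 72 s, if anything falls off the work surface, if the arm or the gripper's body presses on something with over 40 N, if the wrist force passes 120 N, or if a joint passes its speed limit or range.

## Robot

A 7-joint arm with a two-finger parallel gripper is mounted at the origin on the work surface. World frame = base frame: x ahead of the robot, y to its left, z up, the work surface at z = 0. Lengths are in m, angles in rad, forces in N, time in s.
With the tool pointing down it reaches from about 0.35 to 0.775 m from the base axis. Payload 3.1 kg.
Tool frame: the origin (TCP) lies at the very end of the fingers, on their centre line; the grasp point (between the pads) lies 19 mm behind it; z points along the fingers, y is the line along which they close (so a half turn about z gives the same grasp; the last joint's range is limited). The gripper opens to 85 mm and grips with 20 to 120 N. Pads are 22 mm wide; open, the fingers measure 114 mm over their backs; the gripper's body (76 mm by 85 mm) begins 54 mm behind the grasp point. The pads swing forward as they close: fully open they stand 13 mm farther back than shut.
Start: joints at [1.205, 0.311, 0.014, 1.512, -0.004, 1.319, -0.027], TCP at [0.175, -0.521, 0.231] pointing down, gripper open.
Joint ranges: [-2.7, 2.7], [-0.3, 1.91], [-1.27, 1.3], [0.12, 2.57], [-1.44, 4.58], [0.2, 2.03], [-3.05, 3.05]. Speed limits (rad/s): [2.79, 2.79, 3.14, 3.14, 3.14, 3.14, 3.14].

## Interface

Orientations are given as a unit quaternion [x, y, z, w].
In Python, from workcell import bot gives the robot as it stands.
- The arm moves only by the tool carry_out, never from a script. Its argument "steps" is a list of rows, each an object with "dp": the shift along the world's x, y, z normalised to -1 to 1, where 1 is 400 mm, a list of three; "twist": the turn, a rotation vector about the world's x, y, z normalised to -1 to 1, where 1 is 2 pi rad, a list of three; "jaw": the opening, from 0 (shut) to 1 (fully open). In form: [{"dp": [dx, dy, dz], "twist": [ax, ay, az], "jaw": jaw}, ...]. A call has 1 to 20 rows; each row shifts and turns the commanded pose from where the row before left it; what a row does not reach is not made up. A row lasts 1/12 s, in which the tool goes at most 41.7 mm and 7.16 degrees, less where a joint would pass 70% of its speed; a pose out of reach is approached as far as the arm can. A call with a number of a shift or a turn outside -1 to 1 is refused whole. A call with a gripper value outside its range is refused whole. The fingers move at their own pace and stop on an object; "force" is the grip in N (left out, the last holds). Time passes only in rows, so rows that do not move let the fingers close. It gives the time, the measured TCP pose, the force, the opening and the grip force at its end, in the units of the state.
- bot.get_state(): the state, without advancing time (a new reading comes with each control period).
- bot.read_camera(name): name is "side" or "top"; returns (picture, depth): 384x512x3 uint8, red, green, blue; 384x512 float32, m along the optical axis (not along the pixel's ray), 0 where there is no reading.
- bot.get_calibration(name): a dict with "K" (3x3 intrinsics, pixels), "dist" ([k1, k2, p1, p2, k3] as OpenCV has them; the pictures are not rectified), "rvec" (rotation vector, rad) and "tvec" (3), from world to camera coordinates, as OpenCV has them. Camera axes: x right, y down, z forward; pixel columns grow to the right and rows downward; lengths in m; the calibration is good to about 2 mm. A picture is of the moment at which its call begins. get_calibration takes no time and is no camera call.
- bot.sign_off(): hands the job in; it is judged then, once.
Trained networks look in the newest picture that a camera, given by its name, has taken for a name from the list of things; names that differ only in an ending like _2 or _b are one class to them, and where a whole thing is asked for, a point or a joint stands for the part that bears it (a point fixed in the world has none). Each returns a list of dicts, best first, with "p" (0 to 1); they miss things now and then, are a little off and sometimes report something else, mostly with a low value. They report only what shows in the picture. A call takes as long as a camera call. They do not tell look-alikes from the thing itself.
- bot.find_in(camera, target): "bbox" ([centre column, centre row, width, height] in pixels, round what is visible of it).
- bot.place_of(camera, target): "location" ([column, row] in pixels: a listed point, or the origin of a listed thing).
The state is a dict: "clock": time; "q": joint angles; "dq": joint speeds; "joint_efforts": joint torques, N m; "ee_pos": TCP position; "ee_rot": TCP orientation; "ft_force": force on the tool from outside, world axes, zero at the start; "moment": the same for the moment, N m; "finger_gap": finger opening in m; "grip_force": force on a finger pad.
Only numpy, scipy, OpenCV 4.12 (cv2) and the standard library are available. Lean on these libraries where they do the work, as an engineer would, in place of code of your own. Each camera call takes 0.05 s, during which the arm holds its last target. There are 200 camera calls.

## Working session

There is one attempt and no reset: what is moved stays moved. The work goes in short steps, Python scripts to look and compute and a tool call to move; the robot and the scene stay as the last step left them, time stands still between calls to the robot, and variables do not carry over. Pictures are saved under pics/ and viewed, at most 10 in all, crops included, and the job is handed in when it is done.

Besides the shell and the picture viewer there is one more tool, called after "Call:" by a JSON object that holds its "api" and its "payload". carry_out: Moves the arm, as the interface text tells. Its arguments: {"type":"object","properties":{"steps":{"type":"array","items":{"type":"object","properties":{"dp":{"type":"array","items":{"type":"number","minimum":-1,"maximum":1}},"twist":{"type":"array","items":{"type":"number","minimum":-1,"maximum":1}},"jaw":{"type":"number"}}}},"force":{"type":"number"}},"required":["steps"]}

```bash
mkdir -p pics
cat > h.py <<'E'
import numpy as np, cv2
from workcell import bot
def cal(c):
    k=bot.get_calibration(c); R=cv2.Rodrigues(np.array(k["rvec"],float))[0]
    return np.array(k["K"],float),np.array(k["dist"],float),R,np.array(k["tvec"],float).ravel()
def ray(c,px):
    K,d,R,t=cal(c); n=cv2.undistortPoints(np.array([[px]],float),K,d)[0,0]
    v=R.T@np.array([n[0],n[1],1.]); return -R.T@t,v   # point = o + depth*v
def tri(p):
    A=np.zeros((3,3));b=np.zeros(3);L=[ray(c,x) for c,x in p]
    for o,v in L:
        v=v/np.linalg.norm(v);P=np.eye(3)-np.outer(v,v);A+=P;b+=P@o
    X=np.linalg.solve(A,b)
    return X,[float(np.linalg.norm(np.cross(X-o,v/np.linalg.norm(v)))) for o,v in L]
def cloud(c,depth):
    K,d,R,t=cal(c);h,w=depth.shape
    g=np.stack(np.meshgrid(np.arange(w),np.arange(h)),-1).reshape(-1,1,2).astype(float)
    n=cv2.undistortPoints(g,K,d).reshape(h,w,2)
    P=np.concatenate([n,np.ones((h,w,1))],-1)*depth[...,None]
    return (P-t)@R
E
python3 - <<'E'
from h import *
np.set_printoptions(precision=4,suppress=True)
ims=[]
for c in("side","top"):
    p,d=bot.read_camera(c); np.savez(f"{c}0.npz",p=p,d=d); cv2.imwrite(f"pics/{c}0.png",p[...,::-1])
    print(c,"cam at",ray(c,(256,192))[0])
names=["tin_left","tin_middle","tin_right","pocket_left","pocket_middle","pocket_right","pan_top","log_button_top","rack","spool","dish","screwdriver"]
for n in names:
    r={}
    for c in("side","top"):
        r[c]=bot.place_of(c,n); print(n,c,[(np.round(x["location"],1).tolist(),round(x["p"],2)) for x in r[c][:4]])
    if r["side"] and r["top"]:
        print("   tri",*tri([(c,r[c][0]["location"]) for c in r]))
s=bot.get_state();print(s["clock"],s["ee_pos"],s["ee_rot"],s["ft_force"],s["finger_gap"])
E
```

```text
side cam at [0.1964 0.554  0.9101]
top cam at [ 0.4139 -0.0952  1.2529]
tin_left side [([249.1, 203.4], 0.96)]
tin_left top [([252.9, 173.5], 0.91)]
   tri [ 0.5937 -0.0497  0.0475] [0.0012833978117749187, 0.001283397811774657]
tin_middle side [([328.5, 143.9], 0.64), ([265.5, 180.8], 0.6), ([182.4, 286.4], 0.37)]
tin_middle top [([286.6, 170.4], 0.77), ([371.9, 199.9], 0.66), ([383.3, 256.6], 0.53)]
   tri [ 0.5088 -0.1444  0.2515] [0.06252965373202328, 0.0625296537320234]
tin_right side [([283.9, 160.9], 0.71)]
tin_right top [([319.8, 171.0], 0.9)]
   tri [ 0.5986 -0.2281  0.0519] [0.003845685933272362, 0.003845685933272386]
pocket_left side [([251.5, 204.5], 0.83), ([278.9, 161.5], 0.45)]
pocket_left top [([242.3, 103.7], 0.68)]
   tri [ 0.6793 -0.0369  0.0695] [0.09464782249673989, 0.09464782249674002]
pocket_middle side [([263.8, 181.0], 0.73)]
pocket_middle top []
pocket_right side [([279.6, 162.2], 0.94)]
pocket_right top []
pan_top side [([181.6, 283.2], 0.68)]
pan_top top [([144.8, 171.2], 0.69)]
   tri [0.5883 0.2345 0.0685] [0.0019150316442675796, 0.0019150316442674688]
log_button_top side [([240.8, 303.9], 0.58), ([267.0, 179.0], 0.2)]
log_button_top top [([155.9, 226.5], 0.5)]
   tri [0.4489 0.2018 0.0614] [0.004042097882433463, 0.00404209788243353]
rack side []
rack top []
spool side [([374.2, 161.6], 0.74)]
spool top [([386.2, 256.1], 0.73), ([318.9, 169.4], 0.29)]
   tri [ 0.385  -0.4134  0.0066] [0.003935771711866383, 0.003935771711866465]
dish side [([183.7, 193.1], 0.74), ([265.9, 180.0], 0.32)]
dish top [([245.0, 104.3], 0.75)]
   tri [ 0.7973 -0.0214 -0.0082] [0.001637472954677869, 0.0016374729546775983]
screwdriver side [([316.7, 232.7], 0.6)]
screwdriver top [([270.6, 237.6], 0.67)]
   tri [ 0.4224 -0.1019 -0.0136] [0.0028288820160496165, 0.002828882016049626]
1.3 [ 0.175  -0.5214  0.2313] [ 0.9869  0.1612 -0.      0.    ] [-0.026   0.1111  0.1968] 0.08553408406122759
```

```bash
cd pics; python3 -c "
import cv2,numpy as np
a=cv2.imread('side0.png');b=cv2.imread('top0.png')
cv2.imwrite('both0.png',cv2.resize(np.hstack([a,b]),(800,300)))"
```

```text
(no output)
```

View pics/side0.png

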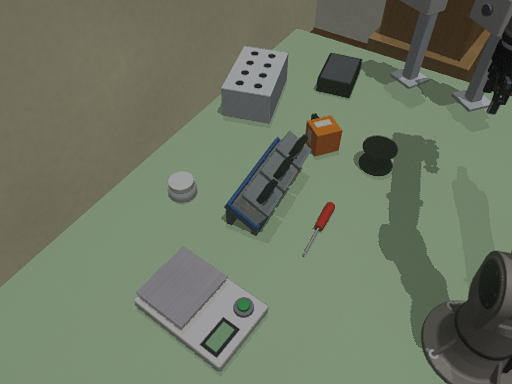

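View pics/top0.png

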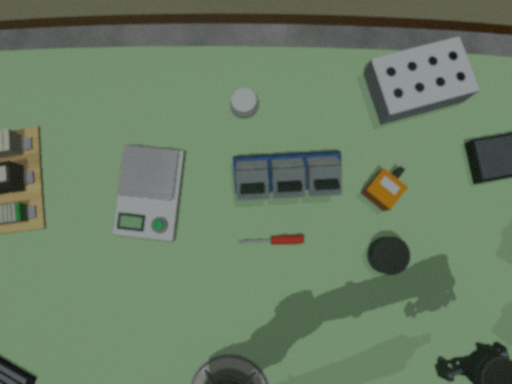

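Side view: rack with three tins near (266,183), scale pan (182,284), button (243,306). Top view: fins at (253,187), (289,185), (325,183), pan (150,172), button (159,225).
Possible confusions: orange box with black tab at side (323,134) / top (384,190); black spool at top (388,255); dark box at top (490,158). I choose the grey-lidded tins in the blue rack. Next, a closer look with the depth data.

Run:
```python
from h import *
np.set_printoptions(precision=4,suppress=True)
out=[]
for c in("side","top"):
    f=np.load(c+"0.npz");p,d=f["p"],f["d"];X=cloud(c,d);np.save(c+"X.npy",X)
    g=p.max(2)
    reg=(X[...,0]>.45)&(X[...,0]<.68)&(X[...,1]>-.3)&(X[...,1]<.02)&(d>0)
    fin=reg&(g<60)&(X[...,2]>.085)
    n,l,s,ce=cv2.connectedComponentsWithStats(fin.astype(np.uint8))
    for i in range(1,n):
        if s[i,4]>25:
            Q=X[l==i];print(c,"fin",s[i,4],ce[i],"med",np.median(Q,0),"lo",np.percentile(Q,3,0),"hi",np.percentile(Q,97,0))
    lid=reg&(g>=80)&(X[...,2]>.085)&(abs(p[...,0].astype(int)-p[...,2])<25)
    Q=X[lid]; 
    if len(Q)>30:
        m=Q.mean(0);u,s_,v=np.linalg.svd(Q-m);print(c,"grey pts",len(Q),m,"plane n",v[2]*np.sign(v[2,2]),"res",s_/len(Q)**.5)
    blue=reg&(p[...,2].astype(int)-p[...,0]>40)
    Q=X[blue];print(c,"blue",len(Q));
    if len(Q)>20:
        L=cv2.fitLine(Q[:,:2].astype(np.float32),cv2.DIST_HUBER,0,.01,.01).ravel();print(L, Q.min(0),Q.max(0))
    # pan and button
    reg=(X[...,0]>.4)&(X[...,0]<.72)&(X[...,1]>.1)&(X[...,1]<.38)&(d>0)
    pan=reg&(abs(X[...,2]-.062)<.012)&(g>90)&(g<190)&(X[...,0]>.5)
    pan=cv2.morphologyEx(pan.astype(np.uint8),cv2.MORPH_OPEN,np.ones((3,3)))>0
    Q=X[pan].astype(np.float32);r=cv2.minAreaRect(Q[:,:2]*1000);print(c,"pan",len(Q),Q.mean(0),r,np.median(Q[:,2]))
    b=reg&(p[...,1].astype(int)-p[...,0]>60);Q=X[b];print(c,"green",len(Q),Q.mean(0) if len(Q) else 0,np.percentile(Q[:,2],[5,50,95]) if len(Q) else 0, np.argwhere(b).mean(0)[::-1])
    print("table z",np.median(X[...,2][(d>0)&(abs(X[...,0]-.45)<.05)&(abs(X[...,1])<.1)]))
    x0,y0,w=(205,120,130) if c=="side" else (225,135,130)
    out.append(cv2.resize(p[y0:y0+100,x0:x0+w,::-1],(520,400)))
cv2.imwrite("pics/crop1.png",cv2.resize(np.vstack(out),(390,600)))
```

```text
side fin 436 [289.8486 157.8349] med [ 0.5502 -0.1843  0.1361] lo [ 0.538  -0.2545  0.0987] hi [ 0.5743 -0.1115  0.1445]
side fin 264 [267.178  190.6553] med [ 0.5403 -0.0448  0.1361] lo [ 0.53   -0.1016  0.0941] hi [ 0.577  -0.0202  0.1439]
side grey pts 1918 [ 0.5663 -0.1219  0.1092] plane n [-0.3968 -0.0074  0.9179] res [0.0815 0.0273 0.0088]
side blue 322
[ 0.1231 -0.9924  0.6271 -0.1286] [ 0.541  -0.2764  0.0319] [0.6467 0.0055 0.0875]
side pan 3767 [0.5863 0.2358 0.0616] ((588.3280639648438, 232.3975372314453), (150.7971954345703, 136.7310333251953), 85.44817352294922) 0.06162255
side green 102 [0.4492 0.1991 0.0578] [0.0552 0.0577 0.0601] [243.2647 304.0196]
table z 0.00014292509889913735
top fin 228 [326.2325 183.8421] med [ 0.5567 -0.2345  0.1372] lo [ 0.5468 -0.2599  0.1181] hi [ 0.5722 -0.2071  0.1447]
top fin 228 [289.3465 185.9167] med [ 0.5497 -0.1437  0.1374] lo [ 0.5394 -0.1697  0.1179] hi [ 0.5653 -0.1158  0.1441]
top fin 220 [252.0091 187.9136] med [ 0.5428 -0.0524  0.1375] lo [ 0.5321 -0.0788  0.1177] hi [ 0.5581 -0.0256  0.1444]
top grey pts 2608 [ 0.5761 -0.1412  0.1093] plane n [-0.2747 -0.0189  0.9613] res [0.0781 0.0281 0.0111]
top blue 438
[ 0.0854 -0.9963  0.6333 -0.1411] [ 0.5508 -0.2775  0.0348] [0.649  0.0013 0.0886]
top pan 2764 [0.5884 0.2305 0.061 ] ((589.2785034179688, 232.2716064453125), (152.82110595703125, 136.6353759765625), 85.52332305908203) 0.06103012
top green 57 [0.4507 0.1962 0.0566] [0.0536 0.0563 0.0609] [157.8947 224.4912]
table z -0.0010608448138503417
```

View pics/crop1.png

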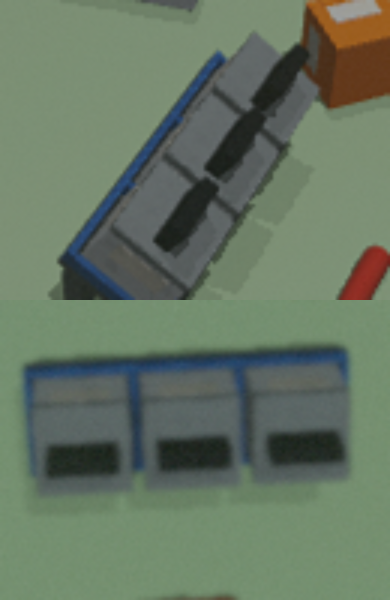

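Crop: three grey-lidded tins with black fins in the blue rack, the orange box just to their right; my choice is confirmed. Next, refine the fin pose in the leaned frame.

```bash
cat >> h.py <<'E'
from scipy.spatial.transform import Rotation as Ro
YAW=.078
def tinpose(b,w,yaw=YAW,lean=np.pi/6):
    "TCP target with TCP at height w on tin axis, tin underside b"
    Rt=(Ro.from_euler('z',yaw)*Ro.from_euler('y',-lean)).as_matrix()
    a=Rt[:,2];u=Rt[:,0]
    return np.array(b)+w*a, Ro.from_matrix(np.stack([np.cross(u,-a),u,-a],1)),a
def plan(pos,rot,s=None):
    s=s or bot.get_state();d=pos-np.array(s["ee_pos"])
    rv=(rot*Ro.from_quat(s["ee_rot"]).inv()).as_rotvec()
    print("dp/.4",np.round(d/.4,5),"twist",np.round(rv/2/np.pi,5),"dist mm",round(np.linalg.norm(d)*1000,1),"deg",round(np.degrees(np.linalg.norm(rv)),2))
E
python3 - <<'E'
from h import *
np.set_printoptions(precision=4,suppress=True)
for c in("side","top"):
    p=np.load(c+"0.npz")["p"];X=np.load(c+"X.npy");g=p.max(2)
    Rt=(Ro.from_euler('z',YAW)*Ro.from_euler('y',-np.pi/6)).as_matrix()
    o=np.array([.598,-.14,.045]);L=(X-o)@Rt  # u,y,w
    for yc in(.092,0,-.092):
        m=(abs(L[...,1]-yc)<.038)
        fin=m&(g<60)&(L[...,2]>.078)&(L[...,2]<.125)&(abs(L[...,0])<.03)
        lid=m&(g>=75)&(abs(L[...,2]-.075)<.015)&(L[...,0]>-.035)&(L[...,0]<.035)
        Q=L[fin];top=Q[Q[:,2]>.104];
        print(c,yc,len(Q),"lid w",np.median(L[lid][:,2]),"top: u",np.percentile(top[:,0],[3,50,97]),"w",np.median(top[:,2]),"y",np.percentile(Q[:,1],[3,50,97])-yc, "u all",np.percentile(Q[:,0],[3,50,97]))
    print(tri([("side",(265.5,180.8)),("top",(286.6,170.4))])[0])
    lid=(g>=75)&(abs(L[...,2]-.075)<.012)&(abs(L[...,1])<.13)&(L[...,0]>.015)&(L[...,0]<.035)
    for (i,j) in((0,2),(1,2)): print(np.polyfit(L[lid][:,i],L[lid][:,j],1))
    blue=(p[...,2].astype(int)-p[...,0]>40)&(abs(L[...,1])<.13)&(X[...,2]>.075)
    print("blue slope",np.polyfit(L[blue][:,1],X[blue]@Rt[:,0]*0+L[blue][:,0],1))
p,r,a=tinpose([.598-.092*np.sin(YAW),-.14+.092*np.cos(YAW),.045],.181);print(p);plan(p,r)
E
```

```text
side 0.092 210 lid w 0.07367086581745816 top: u [-0.0072  0.0008  0.0083] w 0.10934683275853356 y [-0.0248  0.0127  0.032 ] u all [-0.0071  0.0019  0.0084]
side 0 183 lid w 0.07385773273675592 top: u [-0.007   0.001   0.0081] w 0.1096839617466889 y [-0.0227  0.0128  0.033 ] u all [-0.0068  0.0017  0.0084]
side -0.092 163 lid w 0.07398715754922838 top: u [-0.0071  0.0006  0.008 ] w 0.10974657034835261 y [-0.0241  0.016   0.0329] u all [-0.0071  0.0013  0.0083]
[ 0.6017 -0.1396  0.0475]
[0.0096 0.0735]
[-0.0024  0.0737]
blue slope [0.0031 0.0483]
top 0.092 218 lid w 0.07252743925278077 top: u [-0.0058  0.0021  0.009 ] w 0.10789537232119452 y [-0.0268 -0.0004  0.0265] u all [-0.0056  0.0065  0.0091]
top 0 228 lid w 0.07269335709305977 top: u [-0.0063  0.0017  0.0087] w 0.10805235256497656 y [-0.0262 -0.0003  0.027 ] u all [-0.0057  0.0061  0.0087]
top -0.092 226 lid w 0.07259219194335678 top: u [-0.0053  0.002   0.0081] w 0.10835922987376531 y [-0.0251  0.0011  0.0283] u all [-0.005   0.0063  0.0087]
[ 0.6017 -0.1396  0.0475]
[-0.0105  0.0727]
[-0.0001  0.0725]
blue slope [0.0763 0.0561]
[ 0.5006 -0.0553  0.2018]
dp/.4 [ 0.8139  1.1652 -0.0738] twist [-0.0495 -0.0747  0.2057] dist mm 569.3 deg 80.79
```

Call:
{"api": "carry_out", "payload": {"steps": [{"dp": [0.0452,0.0647,0.03],"twist": [-0.00275,-0.00415,0.01143],"jaw": 0.6},{"dp": [0.0452,0.0647,0.03],"twist": [-0.00275,-0.00415,0.01143],"jaw": 0.6},{"dp": [0.0452,0.0647,0.03],"twist": [-0.00275,-0.00415,0.01143],"jaw": 0.6},{"dp": [0.0452,0.0647,0.03],"twist": [-0.00275,-0.00415,0.01143],"jaw": 0.6},{"dp": [0.0452,0.0647,0.03],"twist": [-0.00275,-0.00415,0.01143],"jaw": 0.6},{"dp": [0.0452,0.0647,0.03],"twist": [-0.00275,-0.00415,0.01143],"jaw": 0.6},{"dp": [0.0452,0.0647,0],"twist": [-0.00275,-0.00415,0.01143],"jaw": 0.6},{"dp": [0.0452,0.0647,0],"twist": [-0.00275,-0.00415,0.01143],"jaw": 0.6},{"dp": [0.0452,0.0647,0],"twist": [-0.00275,-0.00415,0.01143],"jaw": 0.6},{"dp": [0.0452,0.0647,0],"twist": [-0.00275,-0.00415,0.01143],"jaw": 0.6},{"dp": [0.0452,0.0647,0],"twist": [-0.00275,-0.00415,0.01143],"jaw": 0.6},{"dp": [0.0452,0.0647,0],"twist": [-0.00275,-0.00415,0.01143],"jaw": 0.6},{"dp": [0.0452,0.0647,-0.0423],"twist": [-0.00275,-0.00415,0.01143],"jaw": 0.6},{"dp": [0.0452,0.0647,-0.0423],"twist": [-0.00275,-0.00415,0.01143],"jaw": 0.6},{"dp": [0.0452,0.0647,-0.0423],"twist": [-0.00275,-0.00415,0.01143],"jaw": 0.6},{"dp": [0.0452,0.0647,-0.0423],"twist": [-0.00275,-0.00415,0.01143],"jaw": 0.6},{"dp": [0.0452,0.0647,-0.0423],"twist": [-0.00275,-0.00415,0.01143],"jaw": 0.6},{"dp": [0.0452,0.0647,-0.0423],"twist": [-0.00275,-0.00415,0.01143],"jaw": 0.6}]}}

```text
clock: 2.8
ee_pos: [0.5009, -0.0542, 0.2015]
ee_rot: [0.654, 0.71, 0.19, 0.177]
ft_force: [0.3, -1.4, 1.0]
finger_gap: 0.0512
grip_force: 0.0
```

```bash
cat >> h.py <<'E'
BM=np.array([.5995,-.139,.0445])
def B(k): return BM+k*.092*np.array([-np.sin(YAW),np.cos(YAW),0])   # k=+1 left, -1 right
def st():
    s=bot.get_state();np.set_printoptions(precision=4,suppress=True)
    print("t",s["clock"],"p",np.array(s["ee_pos"]),"F",np.array(s["ft_force"]),"M",np.array(s["moment"]),"gap",round(s["finger_gap"],4),"grip",round(s["grip_force"],1));return s
E
python3 - <<'E'
from h import *
s=st();print(np.array(s["q"]))
p,r,a=tinpose(B(1),.181);plan(p,r,s);p,r,a=tinpose(B(1),.081);plan(p,r,s);print(a*.0625)
E
```

```text
t 2.8 p [ 0.5009 -0.0542  0.2015] F [ 0.2785 -1.443   0.9675] M [-0.0925  0.4638 -0.0372] gap 0.0512 grip 0.0
[ 0.7216 -0.0763 -0.5261  2.1482 -0.3178  0.5704  0.4946]
dp/.4 [ 0.0029 -0.0003 -0.0008] twist [ 0.0004  0.0003 -0.0006] dist mm 1.2 deg 0.27
dp/.4 [ 0.1276  0.0094 -0.2172] twist [ 0.0004  0.0003 -0.0006] dist mm 100.8 deg 0.27
[-0.0312 -0.0024  0.0541]
```

Call:
{"api": "carry_out", "payload": {"steps": [{"dp": [0.0281,0.0021,-0.0478],"twist": [0.0004,0.0003,-0.0006],"jaw": 0.6},{"dp": [0.0281,0.0021,-0.0478],"twist": [0,0,0],"jaw": 0.6},{"dp": [0.0281,0.0021,-0.0478],"twist": [0,0,0],"jaw": 0.6},{"dp": [0.0281,0.0021,-0.0478],"twist": [0,0,0],"jaw": 0.6},{"dp": [0.0077,0.0006,-0.013],"twist": [0,0,0],"jaw": 0.6},{"dp": [0.0075,0.0004,-0.013],"twist": [0,0,0],"jaw": 0.6},{"dp": [0,0,0],"twist": [0,0,0],"jaw": 0.6},{"dp": [0,0,0],"twist": [0,0,0],"jaw": 0.6}], "force": 60}}

```text
clock: 3.47
ee_pos: [0.5517, -0.052, 0.1157]
ee_rot: [0.657, 0.708, 0.19, 0.175]
ft_force: [-0.1, 0.1, 0.8]
finger_gap: 0.0513
grip_force: 0.0
```

Run:
```python
from h import *
s=st();p,r,a=tinpose(B(1),.081);plan(p,r,s)
c,d=bot.read_camera("side");cv2.imwrite("pics/s1.png",cv2.resize(c[110:240,190:340,::-1],(600,520)))
```

```text
t 3.4667 p [ 0.5517 -0.052   0.1157] F [-0.1494  0.0783  0.7546] M [-0.0405  0.5291  0.0065] gap 0.0513 grip 0.0
dp/.4 [ 0.0006  0.0038 -0.0026] twist [-0.0003 -0.0002  0.0006] dist mm 1.9 deg 0.25
```

View pics/s1.png

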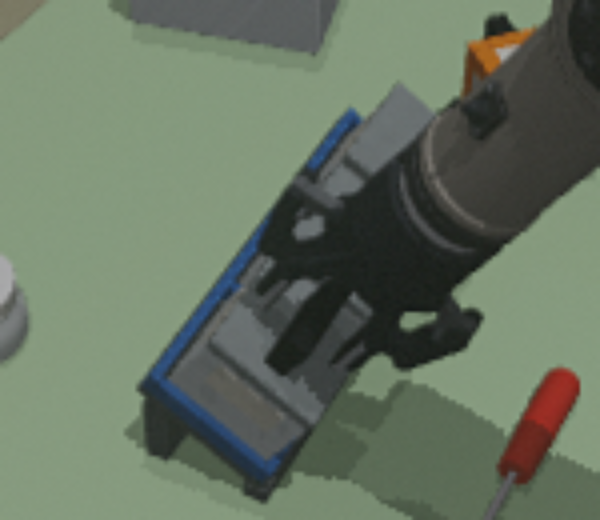

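The fingers straddle the left tin's fin at (305,330), with the fin's left end sticking out. Close, then lift.

Call:
{"api": "carry_out", "payload": {"steps": [{"dp": [0.0006,0.006,-0.002],"twist": [-0.0003,-0.0002,0.0006],"jaw": 0.6},{"dp": [0,0,0],"twist": [0,0,0],"jaw": 0},{"dp": [0,0,0],"twist": [0,0,0],"jaw": 0},{"dp": [0,0,0],"twist": [0,0,0],"jaw": 0},{"dp": [0,0,0],"twist": [0,0,0],"jaw": 0},{"dp": [0,0,0],"twist": [0,0,0],"jaw": 0}], "force": 60}}

```text
clock: 4.02
ee_pos: [0.5515, -0.0496, 0.1144]
ee_rot: [0.656, 0.709, 0.19, 0.176]
ft_force: [-6.0, 0.0, 5.7]
finger_gap: 0.0151
grip_force: 59.0
```

Run:
```python
from h import *
st()
```

```text
t 4.0167 p [ 0.5515 -0.0496  0.1144] F [-6.0426  0.0077  5.724 ] M [0.0463 0.7087 0.0038] gap 0.0151 grip 59.0
```

Call:
{"api": "carry_out", "payload": {"steps": [{"dp": [-0.0085,-0.0007,0.0146],"twist": [0,0,0],"jaw": 0},{"dp": [-0.0085,-0.0007,0.0146],"twist": [0,0,0],"jaw": 0},{"dp": [-0.0085,-0.0007,0.0146],"twist": [0,0,0],"jaw": 0},{"dp": [-0.0085,-0.0007,0.0146],"twist": [0,0,0],"jaw": 0},{"dp": [0,0,0],"twist": [0,0,0],"jaw": 0},{"dp": [0,0,0],"twist": [0,0,0],"jaw": 0},{"dp": [0,0,0],"twist": [0,0,0],"jaw": 0},{"dp": [0,0,0],"twist": [0,0,0],"jaw": 0},{"dp": [0,0,0],"twist": [0,0,0],"jaw": 0}]}}

```text
clock: 4.77
ee_pos: [0.5379, -0.0505, 0.137]
ee_rot: [0.656, 0.709, 0.19, 0.175]
ft_force: [-1.9, 0.2, -2.1]
finger_gap: 0.0154
grip_force: 59.0
```

Run:
```python
from h import *
st()
c,d=bot.read_camera("side");cv2.imwrite("pics/s2.png",cv2.resize(c[110:240,190:340,::-1],(600,520)))
st()
```

```text
t 4.7667 p [ 0.5379 -0.0505  0.137 ] F [-1.939   0.223  -2.0741] M [-0.0531  0.8142  0.0287] gap 0.0154 grip 59.0
t 4.8167 p [ 0.5379 -0.0504  0.1371] F [-0.2237  0.3515 -2.3429] M [-0.1231  0.8664  0.054 ] gap 0.0154 grip 59.0
```

View pics/s2.png

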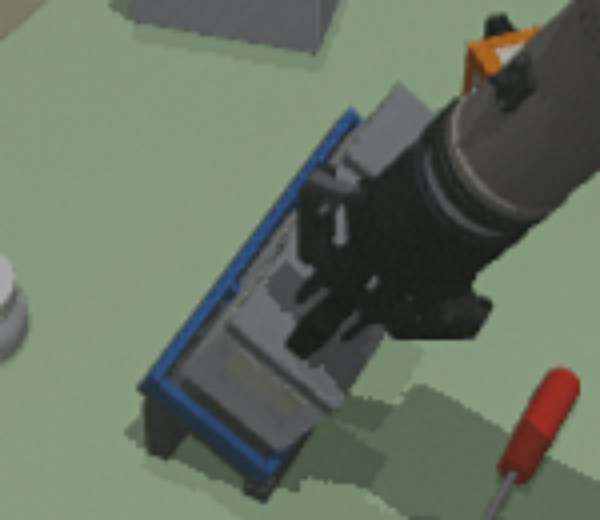

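Picture: left tin is raised out of its pocket, about 20 mm. Hold a little longer to get a settled weight reading.

Call:
{"api": "carry_out", "payload": {"steps": [{"dp": [0,0,0],"twist": [0,0,0],"jaw": 0},{"dp": [0,0,0],"twist": [0,0,0],"jaw": 0},{"dp": [0,0,0],"twist": [0,0,0],"jaw": 0},{"dp": [0,0,0],"twist": [0,0,0],"jaw": 0}]}}

```text
clock: 5.15
ee_pos: [0.5381, -0.0505, 0.1374]
ee_rot: [0.656, 0.709, 0.19, 0.175]
ft_force: [0.7, 0.3, -2.6]
finger_gap: 0.015
grip_force: 59.0
```

Run:
```python
from h import *
s=st();p,r,a=tinpose(B(1),.081);plan(np.array([.5515,-.0496,.1144]),r,s)
```

```text
t 5.15 p [ 0.5381 -0.0505  0.1374] F [ 0.6962  0.2584 -2.5822] M [-0.0366  0.7871  0.0347] gap 0.015 grip 59.0
dp/.4 [ 0.0335  0.0022 -0.0574] twist [-0.0001 -0.0001 -0.    ] dist mm 26.6 deg 0.05
```

Call:
{"api": "carry_out", "payload": {"steps": [{"dp": [0.0085,0.0006,-0.0146],"twist": [0,0,0],"jaw": 0},{"dp": [0.0085,0.0006,-0.0146],"twist": [0,0,0],"jaw": 0},{"dp": [0.0085,0.0006,-0.0146],"twist": [0,0,0],"jaw": 0},{"dp": [0.0085,0.0006,-0.0146],"twist": [0,0,0],"jaw": 0},{"dp": [0,0,0],"twist": [0,0,0],"jaw": 0},{"dp": [0,0,0],"twist": [0,0,0],"jaw": 0},{"dp": [0,0,0],"twist": [0,0,0],"jaw": 0}]}}

```text
clock: 5.73
ee_pos: [0.552, -0.0494, 0.1137]
ee_rot: [0.656, 0.709, 0.19, 0.175]
ft_force: [0.4, -0.9, -2.1]
finger_gap: 0.0149
grip_force: 61.6
```

Run:
```python
from h import *
s=st()
```

```text
t 5.7333 p [ 0.552  -0.0494  0.1137] F [ 0.3804 -0.8846 -2.061 ] M [-0.0714  0.6323 -0.001 ] gap 0.0149 grip 61.6
```

Call:
{"api": "carry_out", "payload": {"steps": [{"dp": [0.0015,0.0001,-0.0026],"twist": [0,0,0],"jaw": 0},{"dp": [0.0015,0.0001,-0.0026],"twist": [0,0,0],"jaw": 0},{"dp": [0,0,0],"twist": [0,0,0],"jaw": 0},{"dp": [0,0,0],"twist": [0,0,0],"jaw": 0}]}}

```text
clock: 6.07
ee_pos: [0.552, -0.0494, 0.1133]
ee_rot: [0.656, 0.709, 0.189, 0.176]
ft_force: [-19.1, 0.7, 21.4]
finger_gap: 0.0149
grip_force: 66.1
```

Run:
```python
from h import *
s=st()
```

```text
t 6.0667 p [ 0.552  -0.0494  0.1133] F [-19.0522   0.7372  21.3919] M [0.3467 1.5007 0.1023] gap 0.0149 grip 66.1
```

Call:
{"api": "carry_out", "payload": {"steps": [{"dp": [-0.001,0,0.0017],"twist": [0,0,0],"jaw": 0.6},{"dp": [0,0,0],"twist": [0,0,0],"jaw": 0.6},{"dp": [0,0,0],"twist": [0,0,0],"jaw": 0.6},{"dp": [0,0,0],"twist": [0,0,0],"jaw": 0.6},{"dp": [-0.0062,-0.0005,0.0108],"twist": [0,0,0],"jaw": 0.6},{"dp": [-0.0062,-0.0005,0.0108],"twist": [0,0,0],"jaw": 0.6},{"dp": [0,0,0],"twist": [0,0,0],"jaw": 0.6},{"dp": [0,0,0],"twist": [0,0,0],"jaw": 0.6},{"dp": [0,0,0],"twist": [0,0,0],"jaw": 0.6},{"dp": [0,0,0],"twist": [0,0,0],"jaw": 0.6},{"dp": [0,0,0],"twist": [0,0,0],"jaw": 0.6}]}}

```text
clock: 6.98
ee_pos: [0.5475, -0.0499, 0.1212]
ee_rot: [0.656, 0.709, 0.19, 0.175]
ft_force: [0.7, -0.4, 0.7]
finger_gap: 0.0514
grip_force: 0.0
```

Run:
```python
from h import *
s=st();p,r,a=tinpose(B(0),.091);plan(p,r,s)
```

```text
t 6.9833 p [ 0.5475 -0.0499  0.1212] F [ 0.7315 -0.4418  0.6769] M [-0.0679  0.5393  0.0124] gap 0.0514 grip 0.0
dp/.4 [ 0.0165 -0.2316  0.0052] twist [-0.0001 -0.0001  0.    ] dist mm 92.9 deg 0.05
```

Call:
{"api": "carry_out", "payload": {"steps": [{"dp": [0.0041,-0.0567,0.0013],"twist": [0,0,0],"jaw": 0.6},{"dp": [0.0041,-0.0567,0.0013],"twist": [0,0,0],"jaw": 0.6},{"dp": [0.0041,-0.0567,0.0013],"twist": [0,0,0],"jaw": 0.6},{"dp": [0.0041,-0.0567,0.0013],"twist": [0,0,0],"jaw": 0.6},{"dp": [0.0062,0.0005,-0.0112],"twist": [0,0,0],"jaw": 0.6},{"dp": [0.0062,0.0005,-0.0112],"twist": [0,0,0],"jaw": 0.6},{"dp": [0,0,0],"twist": [0,0,0],"jaw": 0.6},{"dp": [0,0,0],"twist": [0,0,0],"jaw": 0.6},{"dp": [0,0,0],"twist": [0,0,0],"jaw": 0.6}]}}

```text
clock: 7.73
ee_pos: [0.559, -0.1383, 0.1142]
ee_rot: [0.655, 0.71, 0.19, 0.175]
ft_force: [0.4, -0.5, -0.9]
finger_gap: 0.0511
grip_force: 0.0
```

Run:
```python
from h import *
s=st();p,r,a=tinpose(B(0),.081);plan(p,r,s)
```

```text
t 7.7333 p [ 0.559  -0.1383  0.1142] F [ 0.4089 -0.4592 -0.8681] M [-0.0485  0.5694  0.0759] gap 0.0511 grip 0.0
dp/.4 [ 0.0003 -0.0097  0.001 ] twist [-0.0001 -0.0002 -0.0005] dist mm 3.9 deg 0.18
```

Call:
{"api": "carry_out", "payload": {"steps": [{"dp": [0,0,0],"twist": [0,0,0],"jaw": 0},{"dp": [0,0,0],"twist": [0,0,0],"jaw": 0},{"dp": [0,0,0],"twist": [0,0,0],"jaw": 0},{"dp": [0,0,0],"twist": [0,0,0],"jaw": 0},{"dp": [0,0,0],"twist": [0,0,0],"jaw": 0},{"dp": [0,0,0],"twist": [0,0,0],"jaw": 0}]}}

```text
clock: 8.23
ee_pos: [0.5585, -0.1397, 0.1142]
ee_rot: [0.656, 0.709, 0.19, 0.175]
ft_force: [-4.4, 1.1, 3.5]
finger_gap: 0.0149
grip_force: 59.2
```

```bash
cat >> h.py <<'E'
def avg(n=10):
    F=[]
    for _ in range(n): bot.read_camera("side");s=bot.get_state();F.append(list(s["ft_force"])+[s["moment"][1],*np.array(s["joint_efforts"])[[1,3]]])
    F=np.array(F);np.set_printoptions(precision=3,suppress=True);print("avg",F.mean(0),"sd",F.std(0),"Fz",F[:,2])
E
python3 -c "
from h import *
st()"
```

```text
t 8.2333 p [ 0.5585 -0.1397  0.1142] F [-4.377   1.1428  3.502 ] M [0.2924 0.7725 0.1954] gap 0.0149 grip 59.2
```

Call:
{"api": "carry_out", "payload": {"steps": [{"dp": [-0.0085,-0.0007,0.0146],"twist": [0,0,0],"jaw": 0},{"dp": [-0.0085,-0.0007,0.0146],"twist": [0,0,0],"jaw": 0},{"dp": [-0.0085,-0.0007,0.0146],"twist": [0,0,0],"jaw": 0},{"dp": [-0.0085,-0.0007,0.0146],"twist": [0,0,0],"jaw": 0},{"dp": [0,0,0],"twist": [0,0,0],"jaw": 0},{"dp": [0,0,0],"twist": [0,0,0],"jaw": 0},{"dp": [0,0,0],"twist": [0,0,0],"jaw": 0},{"dp": [0,0,0],"twist": [0,0,0],"jaw": 0}]}}

```text
clock: 8.9
ee_pos: [0.5449, -0.1413, 0.1372]
ee_rot: [0.656, 0.709, 0.19, 0.175]
ft_force: [-0.6, -0.5, -5.4]
finger_gap: 0.0148
grip_force: 59.4
```

```bash
python3 -c "
from h import *
st();avg(14);st()"
```

```text
t 8.9 p [ 0.5449 -0.1413  0.1372] F [-0.6187 -0.5214 -5.4024] M [-0.0508  1.2908  0.0044] gap 0.0148 grip 59.4
avg [ -0.161  -0.077  -5.472   1.267 -27.635 -23.559] sd [0.635 0.483 0.568 0.027 0.037 0.014] Fz [-5.216 -6.525 -4.731 -5.413 -5.823 -5.785 -5.76  -5.703 -5.312 -4.711
 -5.047 -6.189 -4.497 -5.893]
t 9.6 p [ 0.5455 -0.1413  0.1378] F [-0.6346  0.9225 -5.8927] M [-0.0889  1.2475  0.0495] gap 0.0151 grip 59.4
```

Middle tin weighs about 5.5 N against about 2.5–3 N for the left one, so the middle is loaded. Set it back and feel the right one.

Call:
{"api": "carry_out", "payload": {"steps": [{"dp": [0.0085,0.0007,-0.0146],"twist": [0,0,0],"jaw": 0},{"dp": [0.0085,0.0007,-0.0146],"twist": [0,0,0],"jaw": 0},{"dp": [0.0085,0.0007,-0.0146],"twist": [0,0,0],"jaw": 0},{"dp": [0.0085,0.0007,-0.0146],"twist": [0,0,0],"jaw": 0},{"dp": [0.0018,0.0001,-0.0031],"twist": [0,0,0],"jaw": 0},{"dp": [0,0,0],"twist": [0,0,0],"jaw": 0},{"dp": [0,0,0],"twist": [0,0,0],"jaw": 0}]}}

```text
clock: 10.18
ee_pos: [0.5592, -0.1402, 0.1136]
ee_rot: [0.656, 0.709, 0.189, 0.175]
ft_force: [-14.5, 1.0, 11.8]
finger_gap: 0.0152
grip_force: 64.8
```

```bash
python3 -c "
from h import *
st()"
```

```text
t 10.1833 p [ 0.5592 -0.1402  0.1136] F [-14.4984   0.9806  11.812 ] M [0.3735 1.6791 0.1964] gap 0.0152 grip 64.8
```

Seated. Release, back off 10 mm and slide along to the right tin.

Call:
{"api": "carry_out", "payload": {"steps": [{"dp": [-0.001,0,0.0017],"twist": [0,0,0],"jaw": 0.6},{"dp": [0,0,0],"twist": [0,0,0],"jaw": 0.6},{"dp": [0,0,0],"twist": [0,0,0],"jaw": 0.6},{"dp": [0,0,0],"twist": [0,0,0],"jaw": 0.6},{"dp": [-0.0062,-0.0005,0.0108],"twist": [0,0,0],"jaw": 0.6},{"dp": [-0.0062,-0.0005,0.0108],"twist": [0,0,0],"jaw": 0.6},{"dp": [0.0044,-0.0573,0.0007],"twist": [0,0,0],"jaw": 0.6},{"dp": [0.0044,-0.0573,0.0007],"twist": [0,0,0],"jaw": 0.6},{"dp": [0.0044,-0.0573,0.0007],"twist": [0,0,0],"jaw": 0.6},{"dp": [0.0044,-0.0573,0.0007],"twist": [0,0,0],"jaw": 0.6},{"dp": [0,0,0],"twist": [0,0,0],"jaw": 0.6},{"dp": [0,0,0],"twist": [0,0,0],"jaw": 0.6},{"dp": [0,0,0],"twist": [0,0,0],"jaw": 0.6}]}}

```text
clock: 11.27
ee_pos: [0.5614, -0.2315, 0.1238]
ee_rot: [0.656, 0.709, 0.19, 0.175]
ft_force: [0.2, 0.2, 0.4]
finger_gap: 0.0511
grip_force: 0.0
```

```bash
python3 -c "
from h import *
s=st();p,r,a=tinpose(B(-1),.081);plan(p,r,s)"
```

```text
t 11.2667 p [ 0.5614 -0.2315  0.1238] F [0.1876 0.2134 0.406 ] M [-0.001   0.5123  0.0167] gap 0.0511 grip 0.0
dp/.4 [ 0.0123 -0.0058 -0.0228] twist [-0.0001 -0.0001 -0.0001] dist mm 10.6 deg 0.07
```

Call:
{"api": "carry_out", "payload": {"steps": [{"dp": [0.0062,0,-0.0116],"twist": [0,0,0],"jaw": 0.6},{"dp": [0.0062,0,-0.0116],"twist": [0,0,0],"jaw": 0.6},{"dp": [0,0,0],"twist": [0,0,0],"jaw": 0.6},{"dp": [0,0,0],"twist": [0,0,0],"jaw": 0},{"dp": [0,0,0],"twist": [0,0,0],"jaw": 0},{"dp": [0,0,0],"twist": [0,0,0],"jaw": 0},{"dp": [0,0,0],"twist": [0,0,0],"jaw": 0},{"dp": [0,0,0],"twist": [0,0,0],"jaw": 0},{"dp": [0,0,0],"twist": [0,0,0],"jaw": 0}]}}

```text
clock: 12.02
ee_pos: [0.5662, -0.2321, 0.1142]
ee_rot: [0.656, 0.709, 0.19, 0.175]
ft_force: [-0.3, 0.2, -1.0]
finger_gap: 0.0148
grip_force: 60.4
```

```bash
python3 -c "
from h import *
s=st()"
```

```text
t 12.0167 p [ 0.5662 -0.2321  0.1142] F [-0.2608  0.2357 -1.0232] M [0.0618 0.6874 0.0183] gap 0.0148 grip 60.4
```

Call:
{"api": "carry_out", "payload": {"steps": [{"dp": [-0.0085,-0.0007,0.0146],"twist": [0,0,0],"jaw": 0},{"dp": [-0.0085,-0.0007,0.0146],"twist": [0,0,0],"jaw": 0},{"dp": [-0.0085,-0.0007,0.0146],"twist": [0,0,0],"jaw": 0},{"dp": [-0.0085,-0.0007,0.0146],"twist": [0,0,0],"jaw": 0},{"dp": [0,0,0],"twist": [0,0,0],"jaw": 0},{"dp": [0,0,0],"twist": [0,0,0],"jaw": 0},{"dp": [0,0,0],"twist": [0,0,0],"jaw": 0},{"dp": [0,0,0],"twist": [0,0,0],"jaw": 0}]}}

```text
clock: 12.68
ee_pos: [0.5526, -0.2333, 0.1374]
ee_rot: [0.656, 0.709, 0.19, 0.175]
ft_force: [-0.4, -0.4, -2.0]
finger_gap: 0.0154
grip_force: 60.2
```

```bash
python3 -c "
from h import *
st();avg(12);st()"
```

```text
t 12.6833 p [ 0.5526 -0.2333  0.1374] F [-0.4342 -0.3702 -2.0022] M [-0.0534  0.8173 -0.0002] gap 0.0154 grip 60.2
avg [  0.055  -0.19   -2.044   0.793 -30.867 -21.821] sd [0.224 0.445 0.652 0.024 0.048 0.014] Fz [-1.928 -2.632 -2.582 -3.079 -2.096 -1.401 -1.819 -2.836 -0.628 -1.624
 -1.732 -2.17 ]
t 13.2833 p [ 0.5529 -0.2334  0.1378] F [ 0.0959 -0.3595 -2.1701] M [-0.01    0.8302  0.0778] gap 0.0149 grip 60.2
```

Right tin is about 2.0 N, so it is empty and the middle one is loaded. Set the right one back.

Call:
{"api": "carry_out", "payload": {"steps": [{"dp": [0.0085,0.0007,-0.0146],"twist": [0,0,0],"jaw": 0},{"dp": [0.0085,0.0007,-0.0146],"twist": [0,0,0],"jaw": 0},{"dp": [0.0085,0.0007,-0.0146],"twist": [0,0,0],"jaw": 0},{"dp": [0.0085,0.0007,-0.0146],"twist": [0,0,0],"jaw": 0},{"dp": [0.0018,0.0001,-0.0031],"twist": [0,0,0],"jaw": 0},{"dp": [0,0,0],"twist": [0,0,0],"jaw": 0},{"dp": [0,0,0],"twist": [0,0,0],"jaw": 0}]}}

```text
clock: 13.87
ee_pos: [0.5663, -0.2322, 0.1134]
ee_rot: [0.656, 0.709, 0.189, 0.175]
ft_force: [-12.1, 1.8, 12.9]
finger_gap: 0.0146
grip_force: 64.4
```

```bash
python3 -c "
from h import *
st()"
```

```text
t 13.8667 p [ 0.5663 -0.2322  0.1134] F [-12.0879   1.8221  12.8607] M [0.433  1.2657 0.2537] gap 0.0146 grip 64.4
```

Call:
{"api": "carry_out", "payload": {"steps": [{"dp": [-0.001,0,0.0017],"twist": [0,0,0],"jaw": 0.6},{"dp": [0,0,0],"twist": [0,0,0],"jaw": 0.6},{"dp": [0,0,0],"twist": [0,0,0],"jaw": 0.6},{"dp": [0,0,0],"twist": [0,0,0],"jaw": 0.6},{"dp": [-0.0062,-0.0005,0.0108],"twist": [0,0,0],"jaw": 0.6},{"dp": [-0.0062,-0.0005,0.0108],"twist": [0,0,0],"jaw": 0.6},{"dp": [-0.0044,0.0573,0],"twist": [0,0,0],"jaw": 0.6},{"dp": [-0.0044,0.0573,0],"twist": [0,0,0],"jaw": 0.6},{"dp": [-0.0044,0.0573,0],"twist": [0,0,0],"jaw": 0.6},{"dp": [-0.0044,0.0573,0],"twist": [0,0,0],"jaw": 0.6},{"dp": [0,0,0],"twist": [0,0,0],"jaw": 0.6},{"dp": [0,0,0],"twist": [0,0,0],"jaw": 0.6},{"dp": [0,0,0],"twist": [0,0,0],"jaw": 0.6}]}}

```text
clock: 14.95
ee_pos: [0.5552, -0.1418, 0.1231]
ee_rot: [0.656, 0.709, 0.19, 0.176]
ft_force: [-0.9, 0.5, 0.3]
finger_gap: 0.051
grip_force: 0.0
```

```bash
python3 -c "
from h import *
s=st();p,r,a=tinpose(B(0),.081);plan(np.array([.5590,-.140,.1141]),r,s)"
```

```text
t 14.95 p [ 0.5552 -0.1418  0.1231] F [-0.8662  0.4606  0.3196] M [-0.0661  0.5148  0.0007] gap 0.051 grip 0.0
dp/.4 [ 0.0096  0.0046 -0.0224] twist [0.0001 0.0001 0.0001] dist mm 9.9 deg 0.07
```

Call:
{"api": "carry_out", "payload": {"steps": [{"dp": [0.0048,0.0023,-0.0112],"twist": [0,0,0],"jaw": 0.6},{"dp": [0.0048,0.0023,-0.0112],"twist": [0,0,0],"jaw": 0.6},{"dp": [0,0,0],"twist": [0,0,0],"jaw": 0.6},{"dp": [0,0,0],"twist": [0,0,0],"jaw": 0},{"dp": [0,0,0],"twist": [0,0,0],"jaw": 0},{"dp": [0,0,0],"twist": [0,0,0],"jaw": 0},{"dp": [0,0,0],"twist": [0,0,0],"jaw": 0},{"dp": [0,0,0],"twist": [0,0,0],"jaw": 0},{"dp": [0,0,0],"twist": [0,0,0],"jaw": 0},{"dp": [-0.0085,-0.0007,0.0146],"twist": [0,0,0],"jaw": 0},{"dp": [-0.0085,-0.0007,0.0146],"twist": [0,0,0],"jaw": 0},{"dp": [-0.02,-0.0016,0.0346],"twist": [0,0,0],"jaw": 0},{"dp": [-0.02,-0.0016,0.0346],"twist": [0,0,0],"jaw": 0},{"dp": [-0.02,-0.0016,0.0346],"twist": [0,0,0],"jaw": 0},{"dp": [-0.02,-0.0016,0.0346],"twist": [0,0,0],"jaw": 0},{"dp": [0,0,0.03],"twist": [0,0,0],"jaw": 0},{"dp": [0,0,0.03],"twist": [0,0,0],"jaw": 0},{"dp": [0,0,0],"twist": [0,0,0],"jaw": 0},{"dp": [0,0,0],"twist": [0,0,0],"jaw": 0}], "force": 80}}

```text
clock: 16.53
ee_pos: [0.5184, -0.1419, 0.2037]
ee_rot: [0.656, 0.71, 0.189, 0.175]
ft_force: [-0.7, -0.4, -6.1]
finger_gap: 0.0146
grip_force: 79.4
```

```bash
python3 -c "
from h import *
s=st()
X=np.array([.5887,.2323,.062])
p,r,a=tinpose(X,.111,yaw=.0,lean=0);plan(p,r,s);print(p)"
```

```text
t 16.5333 p [ 0.5184 -0.1419  0.2037] F [-0.6772 -0.3911 -6.09  ] M [-0.1004  1.2954 -0.0322] gap 0.0146 grip 79.4
dp/.4 [ 0.1758  0.9355 -0.0767] twist [-0.0033  0.0828 -0.0122] dist mm 382.0 deg 30.15
[0.5887 0.2323 0.173 ]
```

Call:
{"api": "carry_out", "payload": {"steps": [{"dp": [0,0,0.05],"twist": [0,0,0],"jaw": 0},{"dp": [0,0,0.05],"twist": [0,0,0],"jaw": 0},{"dp": [0,0,0.05],"twist": [0,0,0],"jaw": 0},{"dp": [0.01256,0.0668,0],"twist": [-0.00024,0.0059,-0.00087],"jaw": 0},{"dp": [0.01256,0.0668,0],"twist": [-0.00024,0.0059,-0.00087],"jaw": 0},{"dp": [0.01256,0.0668,0],"twist": [-0.00024,0.0059,-0.00087],"jaw": 0},{"dp": [0.01256,0.0668,0],"twist": [-0.00024,0.0059,-0.00087],"jaw": 0},{"dp": [0.01256,0.0668,0],"twist": [-0.00024,0.0059,-0.00087],"jaw": 0},{"dp": [0.01256,0.0668,0],"twist": [-0.00024,0.0059,-0.00087],"jaw": 0},{"dp": [0.01256,0.0668,0],"twist": [-0.00024,0.0059,-0.00087],"jaw": 0},{"dp": [0.01256,0.0668,0],"twist": [-0.00024,0.0059,-0.00087],"jaw": 0},{"dp": [0.01256,0.0668,0],"twist": [-0.00024,0.0059,-0.00087],"jaw": 0},{"dp": [0.01256,0.0668,0],"twist": [-0.00024,0.0059,-0.00087],"jaw": 0},{"dp": [0.01256,0.0668,-0.02],"twist": [-0.00024,0.0059,-0.00087],"jaw": 0},{"dp": [0.01256,0.0668,-0.02],"twist": [-0.00024,0.0059,-0.00087],"jaw": 0},{"dp": [0.01256,0.0668,-0.02],"twist": [-0.00024,0.0059,-0.00087],"jaw": 0},{"dp": [0.01256,0.0668,-0.02],"twist": [-0.00024,0.0059,-0.00087],"jaw": 0},{"dp": [0,0,0],"twist": [0,0,0],"jaw": 0},{"dp": [0,0,0],"twist": [0,0,0],"jaw": 0}]}}

```text
clock: 18.12
ee_pos: [0.5886, 0.2347, 0.2284]
ee_rot: [0.705, 0.709, -0.001, -0.001]
ft_force: [-0.1, -0.5, -5.0]
finger_gap: 0.0149
grip_force: 80.3
```

Run:
```python
from h import *
s=st();p,r,a=tinpose([.5887,.2323,.062],.111,0,0);plan(p,r,s)
out=[]
for c in("side","top"):
    q,d=bot.read_camera(c);X=cloud(c,d);g=q.max(2)
    # planes of grey vertical/side faces & lid of held tin
    reg=(d>0)&(abs(X[...,0]-.589)<.06)&(abs(X[...,1]-.232)<.06)&(X[...,2]>.14)&(X[...,2]<.24)&(g>70)
    lid=reg&(X[...,2]>.215);Q=X[lid];
    if len(Q)>40:
        n=np.linalg.svd(Q-Q.mean(0),full_matrices=False)[2][2];print(c,"lid",len(Q),Q.mean(0),n*np.sign(n[2]))
    print(c,"z range",np.percentile(X[reg][:,2],[1,50,99]),"x",np.percentile(X[reg][:,0],[2,98]),"y",np.percentile(X[reg][:,1],[2,98]))
    for k in(0,1):
        for v in("f",):
            pass
    out.append(q)
a=out[0][100:384,90:380,::-1];b=out[1][110:260,90:360,::-1]
h=480;cv2.imwrite("pics/s3.png",np.hstack([cv2.resize(a,(400,392)),cv2.resize(b,(400,392))]))
```

```text
t 18.1167 p [0.5886 0.2347 0.2284] F [-0.0817 -0.4927 -4.9652] M [-0.0664 -0.0438  0.0356] gap 0.0149 grip 80.3
dp/.4 [ 0.0003 -0.006  -0.1385] twist [-0.0001 -0.0005 -0.0008] dist mm 55.5 deg 0.34
side lid 898 [0.5757 0.242  0.2224] [-0.0017  0.0039  1.    ]
side z range [0.1488 0.2087 0.2251] x [0.547  0.6264] y [0.194  0.2728]
top lid 522 [0.5902 0.2042 0.2229] [-0.004  -0.0121  0.9999]
top z range [0.1494 0.2222 0.2273] x [0.5491 0.6296] y [0.186  0.2285]
```

View pics/s3.png

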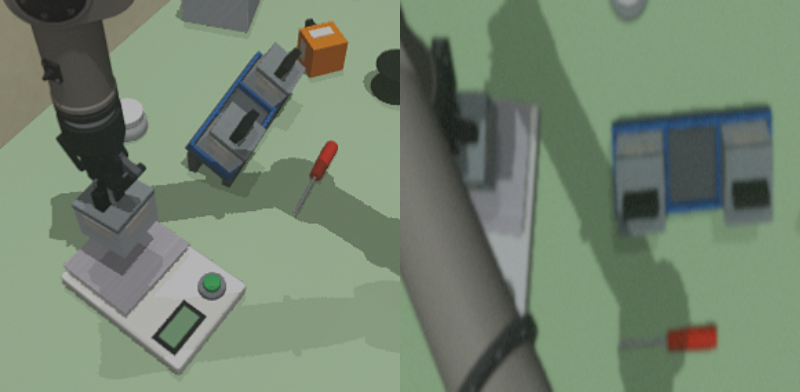

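Picture: the tin is held upright over the pan (side (115,215)); the left and right tins sit in the rack and the middle pocket is empty. Lowering gently.

Call:
{"api": "carry_out", "payload": {"steps": [{"dp": [0,-0.004,-0.04],"twist": [0,0,0],"jaw": 0},{"dp": [0,0,-0.04],"twist": [0,0,0],"jaw": 0},{"dp": [0,0,-0.04],"twist": [0,0,0],"jaw": 0},{"dp": [0,0,-0.04],"twist": [0,0,0],"jaw": 0},{"dp": [0,0,-0.02],"twist": [0,0,0],"jaw": 0},{"dp": [0,0,-0.01],"twist": [0,0,0],"jaw": 0},{"dp": [0,0,-0.01],"twist": [0,0,0],"jaw": 0},{"dp": [0,0,-0.005],"twist": [0,0,0],"jaw": 0},{"dp": [0,0,-0.005],"twist": [0,0,0],"jaw": 0},{"dp": [0,0,-0.005],"twist": [0,0,0],"jaw": 0},{"dp": [0,0,-0.005],"twist": [0,0,0],"jaw": 0},{"dp": [0,0,0],"twist": [0,0,0],"jaw": 0},{"dp": [0,0,0],"twist": [0,0,0],"jaw": 0}]}}

```text
clock: 19.3
ee_pos: [0.5902, 0.2303, 0.1446]
ee_rot: [0.707, 0.707, 0.001, 0.002]
ft_force: [0.2, 0.1, -4.4]
finger_gap: 0.0151
grip_force: 80.3
```

```bash
python3 -c "
from h import *
st();avg(5)"
```

```text
t 19.3 p [0.5902 0.2303 0.1446] F [ 0.2315  0.0614 -4.3887] M [-0.0203  0.0146  0.0022] gap 0.0151 grip 80.3
avg [  0.266   0.072  -6.016   0.017 -48.895 -22.312] sd [0.773 0.618 0.77  0.022 0.03  0.025] Fz [-7.021 -5.353 -6.113 -6.639 -4.957]
```

Call:
{"api": "carry_out", "payload": {"steps": [{"dp": [0,0,-0.004],"twist": [0,0,0],"jaw": 0},{"dp": [0,0,-0.004],"twist": [0,0,0],"jaw": 0},{"dp": [0,0,-0.004],"twist": [0,0,0],"jaw": 0},{"dp": [0,0,-0.004],"twist": [0,0,0],"jaw": 0},{"dp": [0,0,-0.004],"twist": [0,0,0],"jaw": 0},{"dp": [0,0,0],"twist": [0,0,0],"jaw": 0},{"dp": [0,0,0],"twist": [0,0,0],"jaw": 0}]}}

```text
clock: 20.13
ee_pos: [0.5905, 0.2304, 0.1369]
ee_rot: [0.707, 0.707, 0.001, 0.002]
ft_force: [0.8, -0.2, -2.3]
finger_gap: 0.0149
grip_force: 80.8
```

```bash
python3 -c "
from h import *
st();avg(5);s=st();p,r,a=tinpose([.5887,.2323,.062],.111,0,0);plan(p,r,s)"
```

```text
t 20.1333 p [0.5905 0.2304 0.1369] F [ 0.8378 -0.1906 -2.338 ] M [ 0.0608 -0.0297 -0.0356] gap 0.0149 grip 80.8
avg [  0.239  -0.527  -2.097  -0.028 -47.013 -20.672] sd [0.524 0.442 0.36  0.053 0.01  0.062] Fz [-2.325 -2.347 -1.669 -2.489 -1.655]
t 20.3833 p [0.5905 0.2304 0.1368] F [-0.5467 -0.229  -1.6545] M [ 0.0481 -0.0644  0.0299] gap 0.0145 grip 80.8
dp/.4 [-0.0045  0.0048  0.0904] twist [0.0001 0.0007 0.0001] dist mm 36.3 deg 0.26
```

Call:
{"api": "carry_out", "payload": {"steps": [{"dp": [0,0,-0.004],"twist": [0,0,0],"jaw": 0},{"dp": [0,0,-0.004],"twist": [0,0,0],"jaw": 0},{"dp": [0,0,0],"twist": [0,0,0],"jaw": 0},{"dp": [0,0,0],"twist": [0,0,0],"jaw": 0},{"dp": [0,0,0],"twist": [0,0,0],"jaw": 0.6},{"dp": [0,0,0],"twist": [0,0,0],"jaw": 0.6},{"dp": [0,0,0],"twist": [0,0,0],"jaw": 0.6},{"dp": [0,0,0],"twist": [0,0,0],"jaw": 0.6},{"dp": [0,0,0],"twist": [0,0,0],"jaw": 0.6}], "force": 30}}

```text
clock: 21.13
ee_pos: [0.5901, 0.2304, 0.1334]
ee_rot: [0.707, 0.707, 0.001, 0.002]
ft_force: [-0.1, -0.2, 0.8]
finger_gap: 0.0512
grip_force: 0.0
```

```bash
python3 -c "
from h import *
s=st()"
```

```text
t 21.1333 p [0.5901 0.2304 0.1334] F [-0.0839 -0.2425  0.7514] M [-0.0076 -0.0062 -0.0138] gap 0.0512 grip 0.0
```

Call:
{"api": "carry_out", "payload": {"steps": [{"dp": [0,0,0.01],"twist": [0,0,0],"jaw": 0.6},{"dp": [0,0,0.02],"twist": [0,0,0],"jaw": 0.6},{"dp": [0,0,0.05],"twist": [0,0,0],"jaw": 0.6},{"dp": [0,0,0.05],"twist": [0,0,0],"jaw": 0.6},{"dp": [0,0,0.05],"twist": [0,0,0],"jaw": 0.6},{"dp": [0,0,0.05],"twist": [0,0,0],"jaw": 0.6},{"dp": [-0.0582,-0.0135,0],"twist": [0,0,0],"jaw": 0},{"dp": [-0.0582,-0.0135,0],"twist": [0,0,0],"jaw": 0},{"dp": [-0.0582,-0.0135,0],"twist": [0,0,0],"jaw": 0},{"dp": [-0.0582,-0.0135,0],"twist": [0,0,0],"jaw": 0},{"dp": [-0.0582,-0.0135,0],"twist": [0,0,0],"jaw": 0},{"dp": [-0.0582,-0.0135,0],"twist": [0,0,0],"jaw": 0},{"dp": [0,0,-0.05],"twist": [0,0,0],"jaw": 0},{"dp": [0,0,-0.05],"twist": [0,0,0],"jaw": 0},{"dp": [0,0,-0.05],"twist": [0,0,0],"jaw": 0},{"dp": [0,0,0],"twist": [0,0,0],"jaw": 0},{"dp": [0,0,0],"twist": [0,0,0],"jaw": 0}]}}

```text
clock: 22.55
ee_pos: [0.4501, 0.1978, 0.1655]
ee_rot: [0.707, 0.707, 0.001, 0.001]
ft_force: [0.4, 0.0, 0.3]
finger_gap: 0.0004
grip_force: 0.0
```

Run:
```python
from h import *
s=st();plan(np.array([.4505,.198,.07]),Ro.from_quat(s["ee_rot"]),s)
q,d=bot.read_camera("side");X=cloud("side",d);g=q.max(2)
reg=(d>0)&(abs(X[...,0]-.589)<.06)&(abs(X[...,1]-.232)<.06)&(g>70)
Q=X[reg&(X[...,2]>.12)&(X[...,2]<.14)];n=np.linalg.svd(Q-Q.mean(0),full_matrices=False)[2][2]
print("lid",len(Q),np.median(Q,0),n,"x",np.percentile(Q[:,0],[2,98]),"y",np.percentile(Q[:,1],[2,98]))
cv2.imwrite("pics/s4.png",cv2.resize(q[180:380,110:320,::-1],(630,600)))
```

```text
t 22.55 p [0.4501 0.1978 0.1655] F [0.3522 0.0137 0.2858] M [ 0.055  -0.0281  0.004 ] gap 0.0004 grip 0.0
dp/.4 [ 0.0011  0.0006 -0.2389] twist [0. 0. 0.] dist mm 95.5 deg 0.0
lid 918 [0.576  0.2361 0.1274] [-0.0017  0.0069  1.    ] x [0.5505 0.6301] y [0.1889 0.2679]
```

View pics/s4.png

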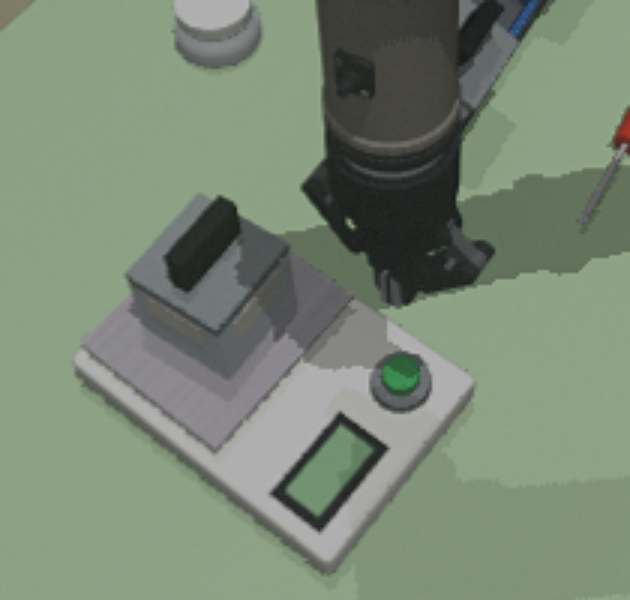

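Picture: tin stands upright and centred on the pan (210,290), with the closed gripper above the green button (402,373). Pressing.

Call:
{"api": "carry_out", "payload": {"steps": [{"dp": [0.001,0.0006,-0.05],"twist": [0,0,0],"jaw": 0},{"dp": [0,0,-0.05],"twist": [0,0,0],"jaw": 0},{"dp": [0,0,-0.05],"twist": [0,0,0],"jaw": 0},{"dp": [0,0,-0.05],"twist": [0,0,0],"jaw": 0},{"dp": [0,0,-0.03],"twist": [0,0,0],"jaw": 0},{"dp": [0,0,-0.02],"twist": [0,0,0],"jaw": 0},{"dp": [0,0,-0.01],"twist": [0,0,0],"jaw": 0},{"dp": [0,0,-0.01],"twist": [0,0,0],"jaw": 0},{"dp": [0,0,-0.01],"twist": [0,0,0],"jaw": 0},{"dp": [0,0,-0.005],"twist": [0,0,0],"jaw": 0},{"dp": [0,0,0],"twist": [0,0,0],"jaw": 0},{"dp": [0,0,0],"twist": [0,0,0],"jaw": 0}]}}

```text
clock: 23.6
ee_pos: [0.4518, 0.1987, 0.0524]
ee_rot: [0.707, 0.707, 0.002, 0.002]
ft_force: [0.3, -0.2, 4.7]
finger_gap: -0.0001
grip_force: 2.3
```

```bash
python3 -c "
from h import *
st();avg(4)"
```

```text
t 23.6 p [0.4518 0.1987 0.0524] F [ 0.2774 -0.1944  4.6792] M [-0.1093  0.1409 -0.0184] gap -0.0001 grip 2.3
avg [ -0.094  -0.286   5.294   0.074 -31.94  -15.957] sd [0.424 0.354 0.507 0.037 0.077 0.198] Fz [5.762 4.785 4.791 5.84 ]
```

Call:
{"api": "carry_out", "payload": {"steps": [{"dp": [0,0,-0.004],"twist": [0,0,0],"jaw": 0},{"dp": [0,0,-0.002],"twist": [0,0,0],"jaw": 0},{"dp": [0,0,0],"twist": [0,0,0],"jaw": 0},{"dp": [0,0,0],"twist": [0,0,0],"jaw": 0}]}}

```text
clock: 24.13
ee_pos: [0.4519, 0.1988, 0.0518]
ee_rot: [0.707, 0.707, 0.002, 0.003]
ft_force: [-4.6, -2.7, 20.6]
finger_gap: -0.0003
grip_force: 10.8
```

```bash
python3 -c "
from h import *
st()"
```

```text
t 24.1333 p [0.4519 0.1988 0.0518] F [-4.6478 -2.7131 20.5603] M [-0.6824  1.0019  0.0289] gap -0.0003 grip 10.8
```

Button is at its stop (20 N). Retract straight up and away.

Call:
{"api": "carry_out", "payload": {"steps": [{"dp": [0,0,0.01],"twist": [0,0,0],"jaw": 0},{"dp": [0,0,0.05],"twist": [0,0,0],"jaw": 0},{"dp": [0,0,0.08],"twist": [0,0,0],"jaw": 0},{"dp": [0,0,0.08],"twist": [0,0,0],"jaw": 0},{"dp": [0,0,0.08],"twist": [0,0,0],"jaw": 0},{"dp": [0,0,0.08],"twist": [0,0,0],"jaw": 0},{"dp": [-0.05,-0.07,0.02],"twist": [0,0,0],"jaw": 0},{"dp": [-0.05,-0.07,0.02],"twist": [0,0,0],"jaw": 0},{"dp": [0,-0.08,0],"twist": [0,0,0],"jaw": 0},{"dp": [0,-0.08,0],"twist": [0,0,0],"jaw": 0},{"dp": [0,0,0],"twist": [0,0,0],"jaw": 0},{"dp": [0,0,0],"twist": [0,0,0],"jaw": 0},{"dp": [0,0,0],"twist": [0,0,0],"jaw": 0},{"dp": [0,0,0],"twist": [0,0,0],"jaw": 0}]}}

```text
clock: 25.3
ee_pos: [0.4106, 0.0795, 0.2168]
ee_rot: [0.706, 0.708, 0.001, 0.001]
ft_force: [-0.0, 1.3, -0.2]
finger_gap: 0.0001
grip_force: 0.0
```

Run:
```python
from h import *
st();o=[]
for c in("side","top"):
    q,d=bot.read_camera(c);o.append(cv2.resize(q[...,::-1],(400,300)))
cv2.imwrite("pics/s5.png",np.hstack(o))
```

```text
t 25.3 p [0.4106 0.0795 0.2168] F [-0.0254  1.3067 -0.213 ] M [-0.0253  0.0089  0.0441] gap 0.0001 grip 0.0
```

View pics/s5.png

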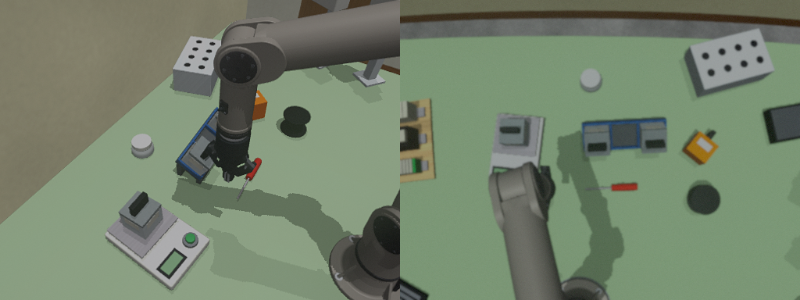

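Tin upright on the pan (140,210 in the side half), two tins seated in the rack (top half 597 and 653), middle pocket empty, bystanders not moved, arm clear. Handing in.

```bash
python3 -c "
from h import *
print(bot.sign_off())"
```

```text
the job is handed in; nothing more can be done
None
```

The middle tin was the loaded one (about 5.5 N, against about 2–3 N for the other two); it stands upright on the scale's pan, the button was pressed to its stop, the two empty tins are back in their pockets, and the job is handed in at 25.3 s with no verdict shown.

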